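# Unlock the utensil rack and take out the blue lime spreader

## Robot

A 7-joint arm with a two-finger parallel gripper is mounted at the origin on the work surface. World frame = base frame: x ahead of the robot, y to its left, z up, the work surface at z = 0. Lengths are in m, angles in rad, forces in N, time in s.
With the tool pointing down it reaches from about 0.4 to 0.85 m from the base axis. Payload 10.4 kg.
Tool frame: the origin (TCP) lies on the centre line of the jaws, within the pads' length; the fingertips stand r.tip_extent ahead of it and the grasp point (between the pads) lies 3 mm ahead of it (r.tip_extent is the distance from the TCP to the fingertips, in m); z points along the fingers, y is the direction in which the jaws open and shut (so a half turn about z gives the same grasp; the last joint's range is limited). The gripper opens to 87 mm and grips with 3 to 60 N. Pads are 19 mm wide; open, the fingers measure 117 mm over their backs; the gripper's body (75 mm by 190 mm) begins 51 mm behind the grasp point.
Start: joints at [-0.023, 0.332, -0.065, 1.46, 0.022, 1.35, -0.088], TCP at [0.625, 0, 0.245] pointing down, gripper open.
Joint ranges: [-2.6, 2.6], [-0.5, 2.12], [-1.47, 1.34], [0.16, 2.42], [-1.27, 4.41], [0.06, 2.06], [-2.6, 2.6]. Speed limits (rad/s): [2.22, 2.22, 2.79, 2.79, 3.14, 3.14, 3.14].

## Interface

Orientations are given as a unit quaternion [x, y, z, w].
In Python, from bench import r gives the robot as it stands. The module is installed in compiled form; this text tells all that it offers.
- The arm moves only by the shell command python3 -m jog 'ROWS' [FORCE]. ROWS is JSON, a list of rows, each a list of 5 numbers: the shift along the tool's x, y, z in cm, then the turn about the tool's z in rad, then the closure, from 0 (fully open) to 1 (shut). A call has exactly 10 rows; each row shifts and turns the pose as measured when the row begins, along the tool's axes as they then stand; what a row does not reach is not made up. A row lasts 1/10 s, in which the tool goes at most 50 mm and 8.59 degrees, less where a joint would pass 70% of its speed; a pose out of reach is approached as far as the arm can. A call with a gripper value outside its range is refused whole. The fingers move at their own pace and stop on an object; FORCE is the grip in N (left out, the last holds). Time passes only in rows, so rows that do not move let the fingers close, or fill a call up. It gives the time, the measured TCP pose, the force and the opening at its end, in the units of the state.
- r.read_state(): the state, without advancing time (a new reading comes with each control period).
- r.camera(name): name is "scene" or "side" or "wrist"; returns a dict with "pixels" (400x640x3 uint8, red, green, blue), "fx", "fy", "cx", "cy" (pixels), "camera_from_world" (4x4, takes a point from world to camera coordinates). Camera axes: x right, y up, looking along -z (the intrinsics and any distortion apply to the point x, -y, -z); pixel columns grow to the right and rows downward; lengths in m; the calibration is good to about 2 mm. A picture is of the moment at which its call begins. There is no depth.
- r.close_job(): hands the job in, once; it reports no verdict.
The state is a dict: "time": time; "joint_positions": joint angles; "joint_vel": joint speeds; "joint_torque": joint torques, N m; "ee_pos": TCP position; "eef_rot": TCP orientation; "ft_force": force on the tool from outside, world axes, zero at the start; "torque": the same for the moment, N m; "width": finger opening in m.
Only numpy, scipy, OpenCV 4.12 (cv2) and the standard library are available. Lean on these libraries where they do the work, as an engineer would, in place of code of your own. Each camera call takes 0.05 s, during which the arm holds its last target. There are 200 camera calls.

## Task

Open the green utensil rack: flip its orange cam lever right over to free the brass retaining bar, then slide the bar all the way aside and leave both so. Draw the blue-handled spreader out along its leaning holder without bumping the lamp, and stand it blade down in the steel tumbler, lowering it in, not dropping it. Leave the red spreader in its holder, the tumbler where it stands and the other things undisturbed.

Things in the scene. Friction and masses are not known exactly. Their poses are not given: they have to be found in the camera images.
- rack: Green fixed rack, 390 mm long (y); its face slopes up and to its -x side. Origin: on the table below the middle of the face; x to the rear, y along it, z up. Face normal u = (-sin35deg, 0, cos35deg), up-slope v = (cos35deg, 0, sin35deg); face middle at (0, 0, 135 mm). Two holders, 25 mm square, 125 mm deep along -u, at y = -40 and +40 mm. The shut bar overlaps both collars.
- lamp: Lamp fixed to the rack: a bar over the utensils (rack x -15 to 15, y -75 to 75, height 263 to 283 mm), with no room below it for a vertical gripper: come in tilted along the utensils. Held by a 10 mm post behind (rack x 100, y 0 mm) and a 10 mm rod from the post's top to the bar, at height 283 mm. Origin as the rack's.
- lever_pivot (a point): Pivot of the cam lever on the rack (rack x 5, y -160, height 175 mm), axes as the rack's; the lever turns about the y axis here. A steel fork around it rises at most 17 mm above it.
- lever_tip (a point): Centre of the round tip of the lever's orange grip (18 mm diameter, the last 30 mm), 66 mm from the pivot; the grip ends 9 mm beyond this point.
- cam_lever (a joint): Angle of the cam lever (rad): 0 locked, leaning 40 degrees from vertical to the rack's -x (towards the robot); it swings over the top to 1.57, free, leaning 50 degrees to the rack's +x. Stays where it is left; about 2 N at the tip. It stops the bar until it is over about 1.1.
- retaining_bar (a joint): Travel of the brass bar (m): 0 shut, 0.04 fully aside, towards the rack's +y (away from the lever). About 2 N to move.
- bar_fin (a point): Centre of the brass fin by which the bar is moved: 12 mm thick (x), 24 mm long (y), 36 mm tall (z, from 13 to 49 mm above the face; this point 34 mm above it). Its axes: x = v up the slope, y = the rack's y, z = u.
- blue_spreader: Loose spreader, 90 g, blue handle, in either holder. Origin: underside of its brass collar, which rests on the face; z along it to the handle end (= u in the holder). Along z: blade 18 (y) x 3 (x) mm from -115 to -30, ferrule 22 mm diameter to 0, collar 30 mm diameter to 6, neck 12 mm diameter to 20, handle 19 mm diameter to 82 mm (grip at 45 to 60).
- blue_spreader_tip (a point): Lower end of the blue spreader's blade, 115 mm below its origin.
- red_spreader: Same spreader with a red handle, in the other holder, 80 mm beside; stays there.
- tumbler: Loose open steel tumbler, 120 mm high, 86 mm outside diameter at the rim, 74 mm at the foot, walls 3 mm, inner floor 6 mm up. Origin: centre of its underside; z up.
- brass_pot: Closed round brass pot, 84 mm diameter, 92 mm high; bystander. Origin: centre of underside.
- paste_pot: White bowl, 64 mm diameter, 40 mm high; bystander. Origin: centre of underside.
- katori: Steel bowl, 90 mm diameter, 40 mm high; bystander. Origin: centre of underside.
- syrup: Amber bottle, 60 mm diameter, 190 mm high; bystander. Origin: centre of underside.
- jar: Glass jar with red cap, 80 mm diameter, 110 mm high; bystander. Origin: centre of underside.
- tin: Copper-coloured tin, 66 mm diameter, 70 mm high; bystander. Origin: centre of underside.

How it is judged:
By the outcome, as a careful person would: the job done as asked, in the order asked, and still so for the second after the job is handed in, with the robot touching nothing.
It also fails if it takes over 72 s, if anything falls off the work surface, if the arm or the gripper's body presses on something with over 40 N, if the wrist force passes 120 N, or if a joint passes its speed limit or range.

## Working session

There is one attempt and no reset: what is moved stays moved. The work goes in short steps, Python scripts to look and compute and a shell command to move; the robot and the scene stay as the last step left them, time stands still between calls to the robot, and variables do not carry over. Pictures are saved under pics/ and viewed, about 8 in all and at most 12, crops included, and the job is handed in when it is done.

```bash
mkdir -p pics
cat > look.py <<'E'
from bench import r
import cv2, numpy as np, sys
def snap(n,tag):
    c=r.camera(n); cv2.imwrite(f'pics/{tag}.png',cv2.cvtColor(c['pixels'],cv2.COLOR_RGB2BGR)); 
    np.savez(f'pics/{tag}.npz',**{k:np.array(v) for k,v in c.items()}); return c
def ray(c,u,v):
    M=np.array(c['camera_from_world']); R=M[:3,:3]; o=-R.T@M[:3,3]
    d=R.T@np.array([(u-c['cx'])/c['fx'],-(v-c['cy'])/c['fy'],-1]); return o,d/np.linalg.norm(d)
def plane(c,u,v,z):
    o,d=ray(c,u,v); return o+d*(z-o[2])/d[2]
def tri(*obs):
    A=np.zeros((3,3));b=np.zeros(3);L=[]
    for c,u,v in obs:
        o,d=ray(c,u,v);P=np.eye(3)-np.outer(d,d);A+=P;b+=P@o;L.append((o,P))
    x=np.linalg.solve(A,b); return x,[np.linalg.norm(P@(x-o)) for o,P in L]
def proj(c,p):
    M=np.array(c['camera_from_world']);q=M[:3,:3]@np.array(p)+M[:3,3]
    return np.array([c['cx']+c['fx']*q[0]/-q[2], c['cy']-c['fy']*q[1]/-q[2]])
E
python3 - <<'E'
from look import *
import os
for n in ['scene','side','wrist']:
    c=snap(n,n+'0'); print(n,[k for k in c],c['fx'],c['cx'],c['cy']); M=np.array(c['camera_from_world']);print(-M[:3,:3].T@M[:3,3], -M[2,:3])
print(r.read_state(), r.tip_extent)
a=cv2.imread('pics/scene0.png');b=cv2.imread('pics/side0.png')
E
```

```text
scene ['pixels', 'fx', 'fy', 'cx', 'cy', 'camera_from_world'] 409.22106566120317 324.23949032178575 195.76562799225042
[ 1.16803021 -0.77285549  0.82649255] [-0.54228656  0.61430839 -0.57319324]
side ['pixels', 'fx', 'fy', 'cx', 'cy', 'camera_from_world'] 385.7403365964068 327.6151829776555 198.3151297244073
[0.37901531 0.60204758 0.87428561] [ 0.17691926 -0.64112613 -0.74676426]
wrist ['pixels', 'fx', 'fy', 'cx', 'cy', 'camera_from_world'] 306.7898977639966 318.27800612463295 197.26946318444408
[0.6244912  0.08172072 0.3843056 ] [-0.00196552 -0.2986591  -0.95435784]
{'time': 0.15, 'joint_positions': array([-0.02260414,  0.33273426, -0.06470872,  1.4607518 ,  0.02161499,
        1.34989865, -0.0885073 ]), 'joint_vel': array([-8.96741418e-04, -5.72271685e-04,  1.51549050e-03, -2.41163705e-03,
       -1.65281838e-03,  1.18104490e-03,  8.60726475e-05]), 'joint_torque': array([ 1.82067095e-03, -6.23630190e+01,  2.54254905e-02, -3.90143681e+01,
       -6.11935230e-02,  3.71907104e-02, -1.53469024e-06]), 'ee_pos': array([6.24728357e-01, 3.47446820e-06, 2.43930372e-01]), 'eef_rot': array([ 7.07097705e-01,  7.07115644e-01, -4.07812813e-04, -3.66135671e-04]), 'ft_force': array([ 0.5070285 ,  0.18211991, -0.25798546]), 'torque': array([0.00652265, 0.01158969, 0.03467015]), 'width': 0.08693842397529106} 0.022
```

View pics/scene0.png

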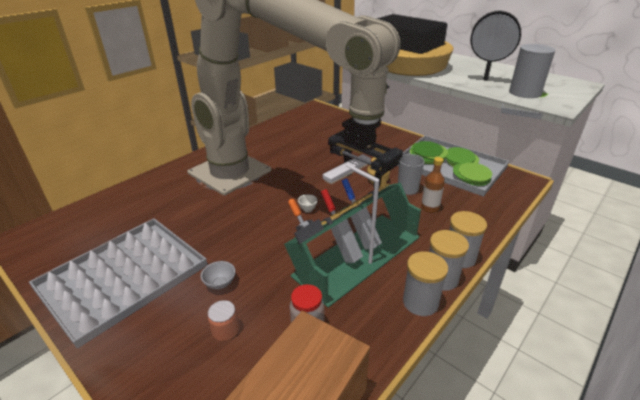

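View pics/side0.png

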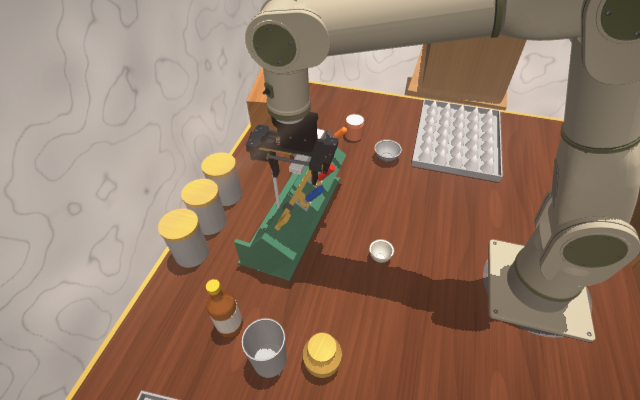

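The scene view shows the rack at about (355,245), its lever tip near (295,207), and the blue handle near (348,190). The side view shows the tumbler at (265,348), but the arm hides part of the rack, so I'll move the arm back for clear views.

```bash
python3 -m jog '[[0,0,-4,0,1],[0,-2,-4,0,1],[0,-4,-3,0,1],[0,-4,-2,0,1],[0,-4,-1,0,1],[0,-3,0,0,1],[0,-2,0,0,1],[0,-1,0,0,1],[0,0,0,0,1],[0,0,0,0,1]]' 20
python3 - <<'E'
from look import *
s=snap('scene','scene1');d=snap('side','side1');snap('wrist','wrist1')
a=cv2.imread('pics/scene1.png')[150:310,260:460];b=cv2.imread('pics/side1.png')[100:300,200:370]
A=cv2.resize(a,(750,600),interpolation=cv2.INTER_CUBIC);B=cv2.resize(b,(510,600),interpolation=cv2.INTER_CUBIC)
cv2.imwrite('pics/A1.png',A);cv2.imwrite('pics/B1.png',B)
E
```

```text
time: 1.15
ee_pos: [0.4174, -0.0, 0.3874]
eef_rot: [0.707, 0.707, -0.002, -0.002]
ft_force: [-0.4, 0.3, 0.4]
width: 0.0149
```

View pics/A1.png

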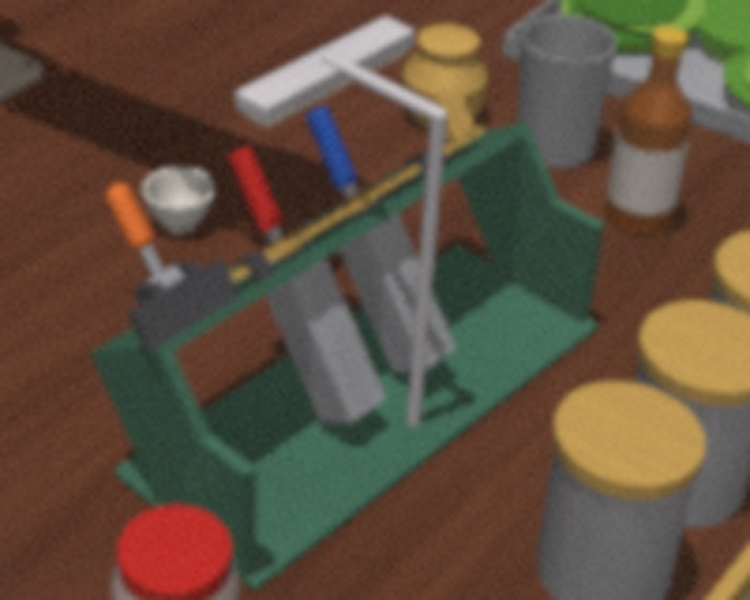

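View pics/B1.png

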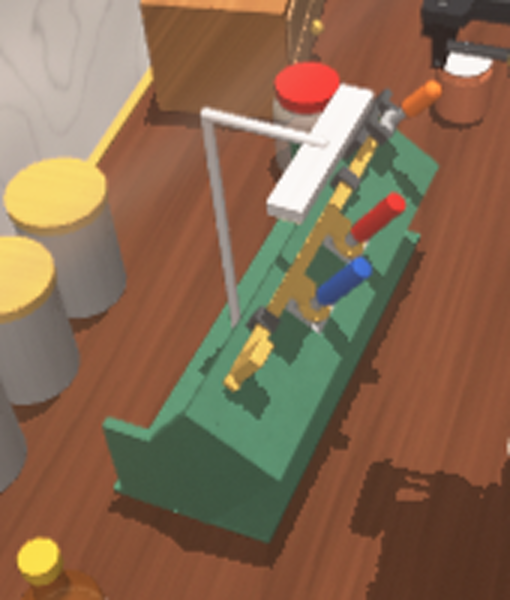

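Both crops show blue in the +y holder and red in the −y holder. The fin stands near the +y end, at about (245,360) in the side crop. The lever is at the far (−y) end. Next I'll triangulate by colour masks.

```bash
python3 - <<'E'
from look import *
C={}
for n in ['scene1','side1']: C[n]={k:(v if v.ndim else float(v)) for k,v in np.load(f'pics/{n}.npz').items()}
s,d=C['scene1'],C['side1']
def mask(c,lo,hi,box):
    h=cv2.cvtColor(c['pixels'],cv2.COLOR_RGB2HSV); m=cv2.inRange(h,lo,hi); k=np.zeros_like(m); x0,x1,y0,y1=box; k[y0:y1,x0:x1]=m[y0:y1,x0:x1]
    n,l,st,ce=cv2.connectedComponentsWithStats(k); i=1+np.argmax(st[1:,4]); ys,xs=np.where(l==i); return ce[i],st[i,4],np.c_[xs,ys]
P={}
for nm,lo,hi,bs,bd in [('blue',(105,130,50),(130,255,255),(335,365,170,205),(295,330,180,210)),('red',(172,120,50),(180,255,255),(315,340,185,215),(312,340,160,185)),('orange',(5,170,120),(16,255,255),(280,302,195,220),(325,352,120,150))]:
    a=mask(s,lo,hi,bs);b=mask(d,lo,hi,bd);x,e=tri((s,*a[0]),(d,*b[0]));P[nm]=x
    ea=[];
    for M in (a,b):
        q=M[2].astype(np.float32);v=cv2.fitLine(q,cv2.DIST_L2,0,.01,.01).ravel();t=(q-v[2:])@v[:2];ea.append((v[2:]+v[:2]*t.min(),v[2:]+v[:2]*t.max()))
    print(nm,a[0],b[0],a[1],b[1],x.round(4),np.round(e,4))
    for i in (0,1):
      for j in (0,1):
        x,e=tri((s,*ea[0][i]),(d,*ea[1][j]));
        if max(e)<.008: print('   end',x.round(4),np.round(e,4))
S=lambda u,v:(s,260+u/3.75,150+v/3.75); D=lambda u,v:(d,200+u/3,100+v/3)
for nm,a,b in [('posttop',(438,115),(207,113)),('rodend',(328,62),(322,144)),('lamp-y end top',(238,98),(350,88)),('lamp+y',(385,17),(270,205)),('fin',(465,125),(247,357))]:
    x,e=tri(S(*a),D(*b));print(nm,x.round(4),np.round(e,4))
D_=P['blue']-P['red'];print('yaw of y axis from world y',np.degrees(np.arctan2(-D_[0],D_[1])),np.linalg.norm(D_))
E
python3 - <<'E'
import cv2,numpy as np
a=cv2.imread('pics/scene1.png')[145:205,375:455];b=cv2.imread('pics/side1.png')[270:400,190:360]
f=lambda i,k:cv2.resize(i,None,fx=k,fy=k,interpolation=cv2.INTER_CUBIC)
A=f(a,5);B=f(b,4);B=B[:520];o=np.zeros((520,400+B.shape[1]-280,3),np.uint8);o[:300,:400]=A[:,:400]
w=B[:,:400];o=np.zeros((520,800,3),np.uint8);o[:300,:400]=A;o[:,400:]=w;cv2.imwrite('pics/T1.png',o)
E
```

```text
blue [347.93518519 188.85185185] [314.32773109 192.80672269] 108 119 [ 0.5808 -0.006   0.1762] [0.0001 0.0001]
   end [ 0.5623 -0.005   0.2021] [0.0025 0.0025]
   end [ 0.5994 -0.0054  0.1502] [0.0037 0.0037]Traceback (most recent call last):
  File "<stdin>", line 10, in <module>
  File "<stdin>", line 7, in mask
    return _wrapfunc(a, 'argmax', axis=axis, out=out, **kwds)
    return bound(*args, **kwds)
ValueError: attempt to get argmax of an empty sequence
```

View pics/T1.png

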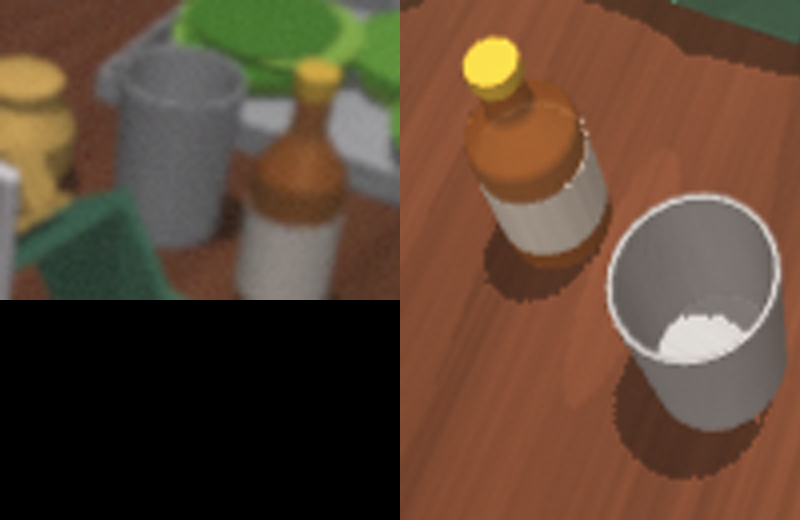

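The tumbler rim centre is at about (411,161) in the scene image and (263,340) in the side image. The syrup bottle stands next to it, towards the rack.

Run:
```python
from look import *
C={}
for n in ['scene1','side1']: C[n]={k:(v if v.ndim else float(v)) for k,v in np.load(f'pics/{n}.npz').items()}
s,d=C['scene1'],C['side1']
def mask(c,lo,hi,box):
    h=cv2.cvtColor(c['pixels'],cv2.COLOR_RGB2HSV); h[...,0]=(h[...,0].astype(int)+20)%180; m=cv2.inRange(h,lo,hi); k=np.zeros_like(m); x0,x1,y0,y1=box; k[y0:y1,x0:x1]=m[y0:y1,x0:x1]
    n,l,st,ce=cv2.connectedComponentsWithStats(k); i=1+np.argmax(st[1:,4]); ys,xs=np.where(l==i); return ce[i],st[i,4],(xs.min(),xs.max(),ys.min(),ys.max())
P={'blue':np.array([.5808,-.006,.1762])}
for nm,lo,hi,bs,bd in [('red',(10,160,60),(23,255,255),(315,340,185,215),(312,340,160,185)),('orange',(24,170,100),(38,255,255),(280,302,195,220),(325,352,120,150))]:
    a=mask(s,lo,hi,bs);b=mask(d,lo,hi,bd);x,e=tri((s,*a[0]),(d,*b[0]));P[nm]=x
    print(nm,a,b,x.round(4),np.round(e,4))
S=lambda u,v:(s,260+u/3.75,150+v/3.75); D=lambda u,v:(d,200+u/3,100+v/3)
for nm,a,b in [('posttop',(438,115),(207,113)),('rodend',(328,62),(322,144)),('fin',(465,125),(247,357))]:
    x,e=tri(S(*a),D(*b));print(nm,x.round(4),np.round(e,4))
x,e=tri((s,411.2,161.4),(d,263.25,339.75));print('rim',x,e)
g=P['blue']-P['red'];y=np.array([g[0],g[1]])/np.hypot(*g[:2]);ang=np.degrees(np.arctan2(-y[0],y[1]));print('yaw',ang,np.linalg.norm(g))
X=np.array([y[1],-y[0]]);u=np.array([-np.sin(np.radians(35)),0,.819])
o=(P['blue'][:2]+P['red'][:2])/2+X*.051*.5736;print('origin',o)
W=lambda x,yy,z:np.r_[o+X*x+y*yy,z]
for k,p in dict(pivot=(.005,-.16,.175),tip=(.005-.0424,-.16,.2256),orange_mid=(.005-.0386,-.16,.221),posttop=(.1,0,.283),rodend=(0,0,.283)).items():print(k,W(*p).round(4),proj(s,W(*p)).round(1),proj(d,W(*p)).round(1))
# fin on v: rays with u height .034
for c,uv in ((s,S(465,125)),(d,D(247,357))):
    oo,dd=ray(c,*uv[1:]);U=np.r_[X*u[0],u[2]];m=np.r_[o,.135]+U*.045;t=((m-oo)@U)/(dd@U);q=oo+dd*t-np.r_[o,.135];V=np.r_[X*.819,.5736];print('fin v,y,u',q@V,q@np.r_[y,0],q@U)
```

```text
red (array([327.55491329, 199.53179191]), np.int32(173), (np.int64(321), np.int64(335), np.int64(189), np.int64(211))) (array([325.77586207, 171.76724138]), np.int32(116), (np.int64(317), np.int64(334), np.int64(165), np.int64(179))) [ 0.5728 -0.0841  0.177 ] [0.0005 0.0005]
orange (array([293.86923077, 206.79230769]), np.int32(130), (np.int64(288), np.int64(300), np.int64(199), np.int64(215))) (array([340.17777778, 132.31111111]), np.int32(90), (np.int64(334), np.int64(346), np.int64(127), np.int64(138))) [ 0.5652 -0.2038  0.2151] [0.001 0.001]
posttop [ 0.7067 -0.0563  0.2818] [0.0006 0.0006]
rodend [ 0.6079 -0.0475  0.2794] [0.0005 0.0005]
fin [0.6337 0.0905 0.1707] [0.004 0.004]
rim [0.58246531 0.34586043 0.11228505] [np.float64(0.0004066998479223661), np.float64(0.000406699847922258)]
yaw -5.86640825662935 0.0785586628204972
origin [ 0.60588587 -0.0480618 ]
pivot [ 0.5945 -0.2077  0.175 ] [302.1 225. ] [330.4 140.9]
tip [ 0.5523 -0.2034  0.2256] [290.5 201.5] [345.3 130. ]
orange_mid [ 0.5561 -0.2038  0.221 ] [291.6 203.6] [343.9 131. ]
posttop [ 0.7054 -0.0583  0.283 ] [375.7 180.4] [269.5 136.9]
rodend [ 0.6059 -0.0481  0.283 ] [346.6 165.1] [308.  146.9]
fin v,y,u 0.15669181494418435 0.030798789515667484 0.04498879177517252
fin v,y,u 0.03345182207900691 0.15218865918256186 0.044988791775172496
```

```bash
python3 -m jog '[[-1,0,0,0.03,1],[-3,0,0,0.03,1],[-4,0,0,0.036,1],[-4,0,0,0,1],[-4,0,1,0,1],[-2,2,2,0,1],[-1,3,3,0,1],[0,3,3,0,1],[0,1,2,0,1],[0,0,1,0,1]]'
python3 - <<'E'
from bench import r
import numpy as np
from scipy.spatial.transform import Rotation as R
s=r.read_state();p=s['ee_pos'];a=np.radians(-5.5);o=np.array([.606,-.048]);X=np.array([np.cos(a),np.sin(a)]);Y=np.array([-X[1],X[0]]);print(np.r_[(p[:2]-o)@X,(p[:2]-o)@Y,p[2]].round(4),s['width'],R.from_quat(s['eef_rot']).as_matrix().round(3),s['joint_positions'].round(2))
E
```

```text
time: 2.3
ee_pos: [0.4948, -0.2166, 0.2608]
eef_rot: [0.748, 0.664, -0.005, -0.001]
ft_force: [0.1, 0.6, -0.4]
width: 0.0006
[-0.0946 -0.1785  0.2608] 0.0005706708111072712 [[ 0.118  0.993 -0.009]
 [ 0.993 -0.118 -0.006]
 [-0.007 -0.008 -1.   ]] [ 0.16  0.14  0.18  1.67 -0.02  1.35  0.22]
```

```bash
cat > rs.py <<'E'
from bench import r
import numpy as np
from scipy.spatial.transform import Rotation as R
s=r.read_state();p=s['ee_pos'];a=np.radians(-5.5);o=np.array([.606,-.048]);X=np.array([np.cos(a),np.sin(a),0]);Y=np.array([-X[1],X[0],0])
Q=np.array([X,Y,[0,0,1]]);q=p-np.r_[o,0];M=Q@R.from_quat(s['eef_rot']).as_matrix()
if __name__=='__main__': print('rack TCP',(Q@q).round(4),'w',s['width'].round(4),'F',s['ft_force'].round(1),'q',s['joint_positions'].round(2),'\naxes(rack)',M.round(3).tolist())
E
python3 -m jog '[[1,0,0,0,1],[1,0,1,0,1],[0,0,1,0,1],[0,0,1,0,1],[0,1,0,0,1],[0,1,0,0,1],[0,1,0,0,1],[0,1,0,0,1],[0,1,0,0,1],[0,1,0,0,1]]'
python3 rs.py
python3 -m jog '[[0,1,0,0,1],[0,1,0,0,1],[0,1,0,0,1],[0,1,0,0,1],[0,1,0,0,1],[0,0.5,0,0,1],[0,0,0,0,1],[0,0,0,0,1],[0,0,0,0,1],[0,0,0,0,1]]'
python3 rs.py
```

```text
time: 3.3
ee_pos: [0.56, -0.204, 0.2307]
eef_rot: [0.748, 0.663, -0.005, 0.0]
ft_force: [-3.0, 0.3, 3.4]
width: 0.0006
time: 4.3
ee_pos: [0.6154, -0.2106, 0.2299]
eef_rot: [0.749, 0.663, -0.01, -0.008]
ft_force: [-4.8, 0.4, 2.5]
width: 0.0004Traceback (most recent call last):
  File "rs.py", line 6, in <module>
    if __name__=='__main__': print('rack TCP',(Q@q).round(4),'w',s['width'].round(4),'F',s['ft_force'].round(1),'q',s['joint_positions'].round(2),'\naxes(rack)',M.round(3).tolist())
                                                                 ^^^^^^^^^^^^^^^^
AttributeError: 'float' object has no attribute 'round'
Traceback (most recent call last):
  File "rs.py", line 6, in <module>
    if __name__=='__main__': print('rack TCP',(Q@q).round(4),'w',s['width'].round(4),'F',s['ft_force'].round(1),'q',s['joint_positions'].round(2),'\naxes(rack)',M.round(3).tolist())
                                                                 ^^^^^^^^^^^^^^^^
AttributeError: 'float' object has no attribute 'round'
```

```bash
sed -i "s/s\['width'\].round(4)/round(s['width'],4)/" rs.py
python3 -m jog '[[0,0.4,0,0,1],[0,0.4,0,0,1],[0,0.4,0,0,1],[0,0.4,0,0,1],[0,0,0,0,1],[0,0,0,0,1],[0,0,0,0,1],[0,0,0,0,1],[0,0,0,0,1],[0,0,0,0,1]]'
python3 rs.py
python3 - <<'E'
from look import *
snap('scene','scene2');snap('side','side2')
a=cv2.imread('pics/scene2.png')[160:260,260:360];b=cv2.imread('pics/side2.png')[90:190,280:380]
cv2.imwrite('pics/L2.png',cv2.resize(np.hstack([a,b]),(800,400),interpolation=cv2.INTER_CUBIC))
E
```

```text
time: 5.3
ee_pos: [0.6165, -0.2109, 0.2302]
eef_rot: [0.749, 0.661, -0.023, -0.026]
ft_force: [-3.5, 1.0, 3.0]
width: 0.0005
rack TCP [ 0.0261 -0.1611  0.2302] w 0.0005 F [-3.5  1.   3. ] q [ 0.14  0.45  0.16  1.35 -0.06  1.42  0.18] 
axes(rack) [[0.029, 0.997, -0.069], [1.0, -0.028, 0.003], [0.001, -0.07, -0.998]]
```

View pics/L2.png

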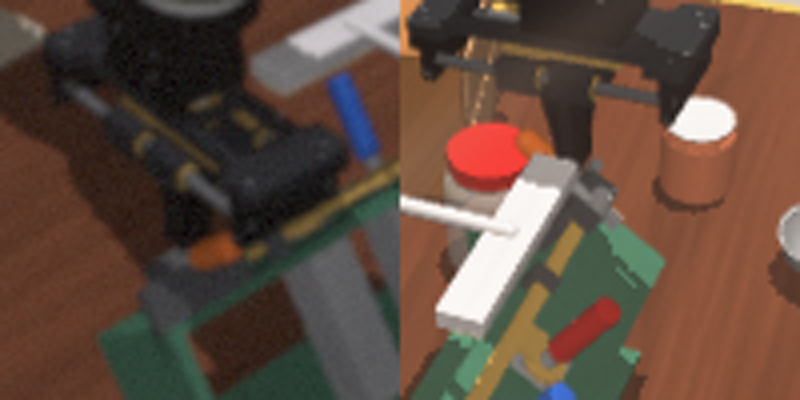

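The lever now leans to +x (orange at about (215,250) in the left half) and is resting on its stop. I'll back off, go over the lamp and look at the fin.

```bash
python3 -m jog '[[0,-1,0,0,1],[0,-1,-1,0,1],[0,0,-3,0,1],[0,0,-4,0,1],[0,0,-4,0,1],[0,0,-3,0,1],[3,0,0,0,1],[4,0,0,0,1],[4,0,0,0,1],[4,0,0,0,1]]'
python3 -m jog '[[4,0,0,0,1],[4,0,0,0,1],[3,0,0,0,1],[1,0,0,0,1],[0,0,0,0,1],[0,0,0,0,1],[0,0,0,0,1],[0,0,0,0,1],[0,0,0,0,1],[0,0,0,0,1]]'
python3 rs.py
python3 - <<'E'
from look import *
s=snap('scene','scene3');d=snap('side','side3');w=snap('wrist','wrist3')
def mask(c,lo,hi,box):
    h=cv2.cvtColor(c['pixels'],cv2.COLOR_RGB2HSV); m=cv2.inRange(h,lo,hi); k=np.zeros_like(m); x0,x1,y0,y1=box; k[y0:y1,x0:x1]=m[y0:y1,x0:x1]
    n,l,st,ce=cv2.connectedComponentsWithStats(k); i=1+np.argmax(st[1:,4]); return ce[i],st[i]
a=mask(s,(4,170,90),(18,255,255),(285,350,195,240));b=mask(d,(4,170,90),(18,255,255),(300,345,110,140));print(a,b,tri((s,*a[0]),(d,*b[0])))
E
```

```text
time: 6.4
ee_pos: [0.6211, -0.0648, 0.3949]
eef_rot: [0.754, 0.656, -0.019, -0.019]
ft_force: [0.4, -0.4, -0.0]
width: 0.0004
time: 7.4
ee_pos: [0.6356, 0.0578, 0.401]
eef_rot: [0.754, 0.656, -0.015, -0.016]
ft_force: [-0.3, -0.0, -0.1]
width: 0.0005
rack TCP [0.0193 0.1081 0.401 ] w 0.0005 F [-0.3 -0.  -0.1] q [-0.2   0.37  0.06  1.09 -0.03  1.72 -0.28] 
axes(rack) [[0.043, 0.998, -0.044], [0.999, -0.043, 0.001], [-0.001, -0.044, -0.999]]
(array([313.95  , 221.5875]), array([308, 217,  13,  10,  80], dtype=int32)) (array([313.47222222, 125.66666667]), array([309, 122,  11,   7,  36], dtype=int32)) (array([ 0.64306279, -0.21359634,  0.21431004]), [np.float64(0.001483120578647676), np.float64(0.001483120578647691)])
```

View pics/wrist3.png

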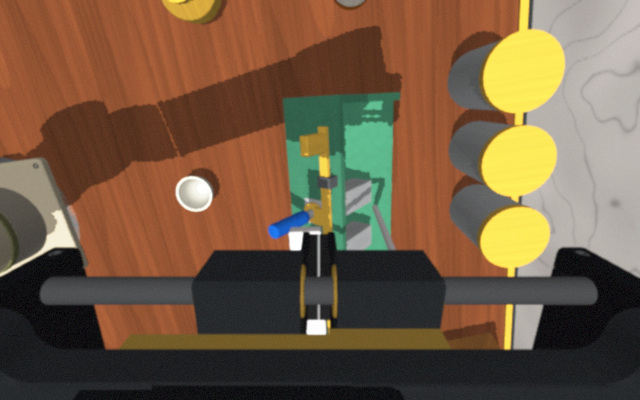

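The wrist view shows the fin at about (305–325, 135–155), leaning towards −x, with the bar guide at (327,182). The lever's orange mid-point triangulates to 51° past vertical, so it is fully over.

Run:
```python
from look import *
from rs import Q,o
W=snap('wrist','wrist3b');d=snap('side','side3b')
R=lambda p:(Q@(p-np.r_[o,0])).round(4)
for uv in [(301,137),(301,156),(328,127),(327,182)]: print(uv,R(plane(W,*uv,.19)))
for wv in [(301,137),(301,146),(301,156)]:
    x,e=tri((W,*wv),(d,200+247/3,100+357/3));print(R(x),np.round(e,4))
h=cv2.cvtColor(W['pixels'],cv2.COLOR_RGB2HSV)[120:170,290:340]; m=cv2.inRange(h,(15,120,90),(30,255,255)); print('\n'.join(''.join('#' if v else '.' for v in r) for r in m[::2]))
```

```text
(301, 137) [-0.0083  0.1527  0.19  ]
(301, 156) [-0.0096  0.1311  0.19  ]
(328, 127) [0.0226 0.1626 0.19  ]
(327, 182) [0.0194 0.0992 0.19  ]
[-0.0044  0.1564  0.2013] [0.0037 0.0037]
[-0.0032  0.1481  0.1936] [0.0072 0.0072]
[-0.002   0.1386  0.1853] [0.0114 0.0114]
..................................................
..................................................
..................................................
..................................................
............................##########............
............................##########............
............................##########............
......................################............
...........############################...........
..........#############################...........
..........#############################...........
...........############################...........
...........############################...........
...........############################...........
...........############################...........
...........############################...........
...........############################...........
...........#################.##########...........
.............######...........#########...........
.............................##########...........
.............................##########...........
.............................##########...........
..............................##########..........
..............................##########..........
..............................##########..........
```

```bash
python3 -m jog '[[1,-0.3,1,0,0.63],[1,-0.3,2,0,0.63],[1,-0.3,3,0,0.63],[0.5,-0.1,4,0,0.63],[0,0,3,0,0.63],[0,0,2,0,0.63],[0,0,1.5,0,0.63],[0,0,1,0,0.63],[0,0,0,0,0.63],[0,0,0,0,0.63]]'
python3 rs.py
```

```text
time: 8.65
ee_pos: [0.6185, 0.1061, 0.2144]
eef_rot: [0.751, 0.659, -0.015, -0.018]
ft_force: [0.0, -0.5, 1.0]
width: 0.0323
rack TCP [-0.0023  0.1546  0.2144] w 0.0323 F [ 0.  -0.5  1. ] q [-0.25  0.38  0.02  1.46 -0.03  1.34 -0.35] 
axes(rack) [[0.034, 0.998, -0.046], [0.999, -0.034, 0.003], [0.001, -0.046, -0.999]]
```

```bash
python3 -m jog '[[-0.5,0.2,0,0,0.63],[-0.4,0.2,0,0,0.63],[0,0,0,0,0.63],[0,0,0.4,0,0.63],[0,0,0.4,0,0.63],[0,0,0,0,0.63],[0,0,0,0,0.63],[0,0,0,0,1],[0,0,0,0,1],[0,0,0,0,1]]' 10
python3 rs.py
```

```text
time: 9.65
ee_pos: [0.6197, 0.0966, 0.2082]
eef_rot: [0.751, 0.659, -0.016, -0.019]
ft_force: [-19.8, 0.1, 10.1]
width: 0.0163
rack TCP [-2.000e-04  1.452e-01  2.082e-01] w 0.0163 F [-19.8   0.1  10.1] q [-0.24  0.39  0.03  1.46 -0.03  1.34 -0.34] 
axes(rack) [[0.034, 0.998, -0.049], [0.999, -0.034, 0.003], [0.002, -0.049, -0.999]]
```

```bash
python3 -m jog '[[0,-0.2,0,0,1],[0.3,-0.1,0,0,1],[0.5,0,0,0,1],[0.5,0,0,0,1],[0.5,0,0,0,1],[0.5,0,0,0,1],[0.5,0,0,0,1],[0.5,0,0,0,1],[0.5,0,0,0,1],[0,0,0,0,1]]' 10
python3 rs.py
python3 - <<'E'
from look import *
snap('scene','scene4');d=snap('side','side4')
a=cv2.imread('pics/scene4.png')[160:240,330:430];b=cv2.imread('pics/side4.png')[120:280,200:360]
cv2.imwrite('pics/F4.png',np.hstack([cv2.resize(a,(400,320)),cv2.resize(b,(320,320),interpolation=cv2.INTER_CUBIC)]))
E
```

```text
time: 10.65
ee_pos: [0.6217, 0.1365, 0.2088]
eef_rot: [0.751, 0.659, -0.017, -0.018]
ft_force: [-1.7, -1.9, 1.2]
width: 0.0144
rack TCP [-0.002   0.1852  0.2088] w 0.0144 F [-1.7 -1.9  1.2] q [-0.29  0.41  0.01  1.43 -0.02  1.34 -0.4 ] 
axes(rack) [[0.034, 0.998, -0.049], [0.999, -0.034, 0.001], [-0.001, -0.049, -0.999]]
```

View pics/F4.png

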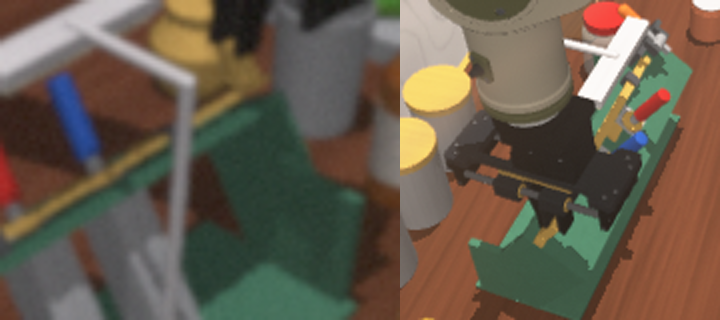

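The fin is still in the jaws and has moved 40 mm. I'll nudge it on to the stop, then release and rise.

```bash
python3 -m jog '[[0.4,0,0,0,1],[0.4,0,0,0,1],[0.4,0,0,0,1],[0,0,0,0,1],[0,0,0,0,0.6],[0,0,0,0,0.6],[0,0,0,0,0.6],[0,0,0,0,0.6],[0,0,-1,0,0.6],[0,0,-3,0,0.6]]' 10
python3 rs.py
python3 -m jog '[[0,0,-4,0,0.6],[0,0,-4,0,0.6],[0,0,-4,0,0.3],[0,0,-4,0,0],[0,-2,-2,0,0],[0,-4,0,0,0],[0,-5,0,0,0],[0,-5,0,0,0],[-2,-3,0,0,0],[-2,-1,0,0,0]]' 10
python3 rs.py
python3 - <<'E'
from look import *
snap('scene','scene5');snap('side','side5');snap('wrist','wrist5')
b=cv2.imread('pics/side5.png')[120:400,190:390]
a=cv2.imread('pics/scene5.png')[150:290,270:470]
cv2.imwrite('pics/F5.png',np.hstack([cv2.resize(a,(400,280)),cv2.resize(b,(400,560),interpolation=cv2.INTER_CUBIC)[:280]]))
E
```

```text
time: 11.75
ee_pos: [0.6232, 0.1376, 0.2461]
eef_rot: [0.755, 0.655, -0.025, -0.017]
ft_force: [1.0, 1.1, 0.5]
width: 0.0347
rack TCP [-0.0006  0.1864  0.2461] w 0.0347 F [1.  1.1 0.5] q [-0.3   0.4   0.02  1.36 -0.02  1.43 -0.42] 
axes(rack) [[0.044, 0.997, -0.059], [0.999, -0.045, -0.013], [-0.016, -0.058, -0.998]]
time: 12.75
ee_pos: [0.4244, 0.13, 0.4542]
eef_rot: [0.753, 0.657, -0.019, -0.014]
ft_force: [-0.2, 0.5, 0.2]
width: 0.0854
rack TCP [-0.1978  0.1598  0.4542] w 0.0854 F [-0.2  0.5  0.2] q [-0.37 -0.06 -0.02  1.47 -0.02  1.78 -0.53] 
axes(rack) [[0.04, 0.998, -0.047], [0.999, -0.04, -0.008], [-0.01, -0.047, -0.999]]
```

View pics/F5.png

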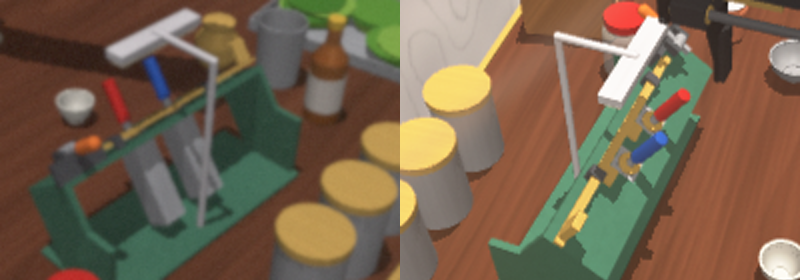

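The bar is at its stop: the last 12 mm of push gave no motion. The lever is over, and both handles are free. Rows can't command tilt, so I'll turn the jaws along the rack and rise until joint 6 reaches its limit, which should tilt the tool.

```bash
python3 -m jog '[[-3,0,-1,0,0],[-4,0,-2,0,0],[-4,0,-2,0,0],[-4,0,-2,0,0],[-2,0,0,-0.1,0],[0,0,0,-0.15,0],[0,0,0,-0.15,0],[0,0,0,-0.15,0],[0,0,0,-0.15,0],[0,0,0,-0.15,0]]'
python3 rs.py
python3 -m jog '[[0,0,0,-0.15,0],[0,0,0,-0.15,0],[0,0,0,-0.15,0],[0,0,0,-0.15,0],[0,0,-3,-0.12,0],[0,0,-4,0,0],[0,0,-4,0,0],[0,0,-4,0,0],[0,0,-4,0,0],[0,0,-4,0,0]]'
python3 rs.py
```

```text
time: 13.9
ee_pos: [0.4135, -0.042, 0.5282]
eef_rot: [0.411, 0.911, -0.013, -0.022]
ft_force: [-0.9, 0.4, -0.1]
width: 0.0867
rack TCP [-0.1922 -0.0124  0.5282] w 0.0867 F [-0.9  0.4 -0.1] q [-0.27 -0.1   0.23  1.35  0.03  1.94  0.69] 
axes(rack) [[-0.73, 0.681, -0.049], [0.683, 0.731, -0.012], [0.028, -0.042, -0.999]]
time: 14.9
ee_pos: [0.4289, -0.0341, 0.6381]
eef_rot: [0.054, 0.998, -0.0, 0.036]
ft_force: [0.1, 0.5, 0.9]
width: 0.0871
rack TCP [-0.1776 -0.0031  0.6381] w 0.0871 F [0.1 0.5 0.9] q [ 0.33 -0.01 -0.35  1.02  0.    2.06  1.44] 
axes(rack) [[-0.997, 0.011, 0.073], [0.011, 1.0, 0.003], [-0.073, 0.004, -0.997]]
```

```bash
python3 -m jog '[[0,0,-4,0,0],[0,0,-4,0,0],[0,0,-4,0,0],[0,0,-4,0,0],[0,0,-4,0,0],[0,0,-4,0,0],[-1,0,-4,0,0],[-1,0,-4,0,0],[-1,0,-4,0,0],[-1,0,-4,0,0]]'
python3 rs.py
```

```text
time: 15.9
ee_pos: [0.3989, -0.0441, 0.7813]
eef_rot: [0.057, 0.979, 0.01, 0.197]
ft_force: [-0.2, -0.4, 0.3]
width: 0.0872
rack TCP [-0.2065 -0.0159  0.7813] w 0.0872 F [-0.2 -0.4  0.3] q [ 0.88 -0.06 -0.74  0.73 -0.1   2.06  1.52] 
axes(rack) [[-0.923, 0.012, 0.385], [0.027, 0.999, 0.035], [-0.384, 0.043, -0.922]]
```

```bash
python3 -m jog '[[-1,0,-4,0,0],[-1,0,-4,0,0],[-2,0,-4,0,0],[-2,0,-4,0,0],[-2,0,-4,0,0],[-2,0,-4,0,0],[-2,0,-4,0,0],[-2,0,-4,0,0],[0,0,0,0,0],[0,0,0,0,0]]'
python3 rs.py
```

```text
time: 16.9
ee_pos: [0.3712, -0.0593, 0.9045]
eef_rot: [0.057, 0.939, 0.018, 0.337]
ft_force: [-0.6, -0.6, -0.5]
width: 0.0874
rack TCP [-0.2326 -0.0338  0.9045] w 0.0874 F [-0.6 -0.6 -0.5] q [ 0.78 -0.02 -0.61  0.41 -0.12  2.06  1.51] 
axes(rack) [[-0.774, -0.001, 0.634], [0.045, 0.997, 0.056], [-0.632, 0.072, -0.772]]
```

The tilt is 39° along the rack's x axis, close to the utensils' 35°. I'll descend to a pre-grasp position on the blue spreader's axis.

```bash
cat >> rs.py <<'E'
def to(t,back=0):
    t=np.array(t)-M[:,2]*(.003+back); print('shift cm tool xyz',(M.T@(t-Q@q)*100).round(2))
E
python3 -m jog '[[1.5,0.1,2.5,0,0],[2,0.1,3.6,0,0],[2,0.2,3.6,0,0],[2,0.2,3.6,0,0],[2,0.2,3.6,0,0],[2,0.2,3.6,0,0],[2,0.2,3.6,0,0],[2,0.2,3.6,0,0],[2,0.2,3.6,0,0],[2,0.2,3.6,0,0]]'
python3 rs.py;python3 -c "
from rs import *
to((-.0298,.04,.1776),.15)"
```

```text
time: 17.9
ee_pos: [0.4355, -0.0344, 0.5951]
eef_rot: [0.064, 0.942, 0.02, 0.33]
ft_force: [-0.6, -1.2, 0.0]
width: 0.0869
rack TCP [-0.1711 -0.0028  0.5951] w 0.0869 F [-0.6 -1.2  0. ] q [ 0.27 -0.5  -0.15  1.65 -0.14  1.32  1.53] 
axes(rack) [[-0.783, 0.011, 0.622], [0.058, 0.997, 0.055], [-0.619, 0.079, -0.781]]
shift cm tool xyz [15.04  1.13 26.34]
```

```bash
python3 -m jog '[[1.7,0.1,3,0,0],[1.7,0.1,3,0,0],[1.7,0.1,3,0,0],[1.7,0.1,3,0,0],[1.7,0.1,3,0,0],[1.7,0.1,3,0,0],[1.5,0.1,2.5,0,0],[1.0,0.1,1.5,0,0],[0.5,0,0.8,0,0],[0,0,0,0,0]]'
python3 rs.py;python3 -c "
from rs import *
to((-.0298,.04,.1776),.15)"
```

```text
time: 18.9
ee_pos: [0.4816, -0.0042, 0.3066]
eef_rot: [0.057, 0.949, 0.018, 0.308]
ft_force: [0.5, 0.3, -0.3]
width: 0.0868
rack TCP [-0.128   0.0317  0.3066] w 0.0868 F [ 0.5  0.3 -0.3] q [ 0.17 -0.45 -0.22  2.2  -0.08  0.75  1.42] 
axes(rack) [[-0.811, 0.001, 0.585], [0.041, 0.998, 0.055], [-0.584, 0.069, -0.809]]
shift cm tool xyz [-0.4  -0.05  0.93]
```

Run:
```python
from look import *
from rs import Q,o,M
w=snap('wrist','wrist6');h=cv2.cvtColor(w['pixels'],cv2.COLOR_RGB2HSV);m=cv2.inRange(h,(105,130,50),(130,255,255))
n,l,st,ce=cv2.connectedComponentsWithStats(m);i=1+np.argmax(st[1:,4]);print(ce[i],st[i])
inv=lambda p:Q.T@np.array(p)+np.r_[o,0]
u=np.array([-.5736,0,.8192])
for t in (.02,.051,.082): print(t,proj(w,inv(np.array([0,.04,.135])+u*t)))
x,e=ray(w,*ce[i]);print('perp miss at handle centre: ', end='')
c=inv(np.array([0,.04,.135])+u*.051);d=c-x;v=x+e*(d@e)-c;print((Q@v).round(4))
```

```text
[320.565762  190.0125261] [312 174  20  32 479]
0.02 [317.00750619 181.5901106 ]
0.051 [318.54561912 189.44245872]
0.082 [320.39988617 198.90883147]
perp miss at handle centre: [0.0004 0.002  0.0006]
```

View pics/wrist6.png

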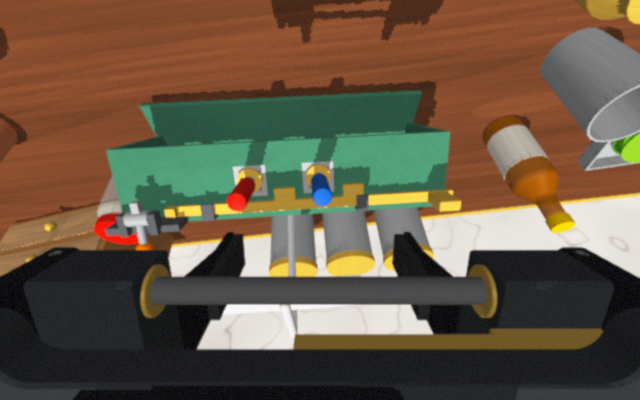

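Wrist and scene measurements agree to 2 mm. The bar's tabs are clear of both collars. Going in along the axis.

```bash
python3 -m jog '[[-0.1,0,1,0,0],[-0.1,0.05,2,0,0],[-0.1,0.05,2.5,0,0],[-0.1,0.05,2.5,0,0],[0,0,2.5,0,0],[0,0,2,0,0],[0,0,1,0,0],[0,0,0.5,0,0],[0,0,0,0,0],[0,0,0,0,0]]'
python3 rs.py;python3 -c "
from rs import *
to((-.0298,.0415,.1776))"
```

```text
time: 19.95
ee_pos: [0.579, -0.0035, 0.2023]
eef_rot: [0.057, 0.947, 0.019, 0.316]
ft_force: [0.2, 0.4, 0.6]
width: 0.0869
rack TCP [-0.0311  0.0417  0.2023] w 0.0869 F [0.2 0.4 0.6] q [ 0.22 -0.1  -0.31  2.18  0.08  0.42  1.29] 
axes(rack) [[-0.801, 0.0, 0.599], [0.043, 0.997, 0.057], [-0.597, 0.072, -0.799]]
shift cm tool xyz [ 1.37 -0.19  1.75]
```

```bash
python3 -m jog '[[0.7,-0.1,0.2,0,0],[0.6,-0.1,0.3,0,0],[0,0,0.5,0,0],[0,0,0.5,0,0],[0,0,0.2,0,0],[0,0,0,0,0],[0,0,0,0,0.5],[0,0,0,0,1],[0,0,0,0,1],[0,0,0,0,1]]' 12
python3 rs.py;python3 -c "
from rs import *
to((-.0298,.0415,.1776))"
```

```text
time: 20.95
ee_pos: [0.579, -0.0041, 0.1817]
eef_rot: [0.057, 0.946, 0.019, 0.318]
ft_force: [-0.8, -0.5, -0.5]
width: 0.0627
rack TCP [-0.031   0.0412  0.1817] w 0.0627 F [-0.8 -0.5 -0.5] q [ 0.23 -0.07 -0.32  2.2   0.12  0.36  1.25] 
axes(rack) [[-0.799, 0.0, 0.602], [0.043, 0.997, 0.057], [-0.6, 0.072, -0.797]]
shift cm tool xyz [0.15 0.   0.11]
```

```bash
python3 -m jog '[[0,0,0,0,1],[0,0,0,0,1],[0,0,0,0,1],[0,0,0,0,1],[0,0,0,0,1],[0,0,-0.5,0,1],[0,0.05,-1,0,1],[0,0.05,-1,0,1],[0,0.05,-1,0,1],[0,0.05,-1,0,1]]' 30
python3 rs.py;python3 -c "
from rs import *
u=np.array([-.5736,0,.8192]);print(M.T@u, 'from start', (Q@q-[-.0315,.0412,.180])@np.array([u,[.819,0,.5736],[0,1,0]]).T)"
```

```text
time: 21.95
ee_pos: [0.5498, -0.0042, 0.2185]
eef_rot: [0.058, 0.946, 0.018, 0.317]
ft_force: [-0.4, -1.7, -1.4]
width: 0.0184
rack TCP [-0.0602  0.0382  0.2185] w 0.0184 F [-0.4 -1.7 -1.4] q [ 0.21 -0.19 -0.3   2.22  0.02  0.47  1.33] 
axes(rack) [[-0.8, 0.003, 0.6], [0.045, 0.997, 0.055], [-0.598, 0.071, -0.798]]
[-0.03095622  0.05627415 -0.99798824] from start [ 0.04798359 -0.00140836 -0.00295723]
```

```bash
python3 -m jog '[[0,0.15,-1,0,1],[0,0.15,-1.2,0,1],[-0.05,0.1,-1.2,0,1],[-0.05,0.1,-1.2,0,1],[-0.05,0.1,-1.2,0,1],[-0.05,0.1,-1.2,0,1],[-0.05,0.1,-1.2,0,1],[-0.05,0.1,-1.2,0,1],[0,0,-1.2,0,1],[0,0,-1,0,1]]'
python3 rs.py;python3 -c "
from rs import *
u=np.array([-.5736,0,.8192]);print(M.T@u, 'from start', (Q@q-[-.0315,.0412,.180])@np.array([u,[.819,0,.5736],[0,1,0]]).T)"
```

```text
time: 22.95
ee_pos: [0.474, 0.0061, 0.319]
eef_rot: [0.057, 0.947, 0.017, 0.315]
ft_force: [0.2, -0.0, -1.2]
width: 0.0185
rack TCP [-0.1366  0.0412  0.319 ] w 0.0185 F [ 0.2 -0.  -1.2] q [ 0.16 -0.48 -0.24  2.2  -0.08  0.78  1.39] 
axes(rack) [[-0.803, 0.001, 0.596], [0.042, 0.998, 0.054], [-0.595, 0.068, -0.801]]
[-0.02670917  0.05516977 -0.99817259] from start [ 1.74154975e-01 -6.36110160e-03  2.32809346e-05]
```

The spreader is out (174 mm drawn, still gripped). Joint 2 is near its lower limit, so pulling inward should bring the tool back upright.

```bash
python3 -m jog '[[0.8,0,-1,0,1],[1.6,0,-1.5,0,1],[1.6,0,-1.5,0,1],[1.6,0,-1.5,0,1],[1.6,0,-1.5,0,1],[1.6,0,-1.5,0,1],[1.6,0,-1.5,0,1],[1.6,0,-1.5,0,1],[1.6,0,-1.5,0,1],[1.6,0,-1.5,0,1]]'
python3 rs.py
```

```text
time: 23.95
ee_pos: [0.431, 0.0309, 0.2968]
eef_rot: [0.063, 0.965, 0.016, 0.252]
ft_force: [-0.1, 0.1, -2.0]
width: 0.0181
rack TCP [-0.1818  0.0618  0.2968] w 0.0181 F [-0.1  0.1 -2. ] q [-0.16 -0.5  -0.08  2.21  0.1   0.94  1.16] 
axes(rack) [[-0.873, 0.018, 0.487], [0.046, 0.998, 0.045], [-0.485, 0.062, -0.872]]
```

```bash
python3 -m jog '[[2,0,-1.6,0,1],[2,0,-1.6,0,1],[2,0,-1.6,0,1],[2,0,-1.6,0,1],[2,0,-1.6,0,1],[2,0,-1.6,0,1],[2,0,-1.5,0,1],[2,0,-1.5,0,1],[2,0,-1.4,0,1],[2,0,-1.4,0,1]]'
python3 rs.py
```

```text
time: 24.95
ee_pos: [0.351, 0.0991, 0.2657]
eef_rot: [0.07, 0.984, -0.009, 0.162]
ft_force: [-0.3, 0.2, -1.8]
width: 0.0182
rack TCP [-0.268   0.122   0.2657] w 0.0182 F [-0.3  0.2 -1.8] q [-0.48 -0.5  -0.08  2.22  0.18  1.17  0.83] 
axes(rack) [[-0.946, 0.044, 0.32], [0.044, 0.999, -0.009], [-0.32, 0.005, -0.947]]
```

```bash
python3 -m jog '[[2,-0.3,-1.5,0,1],[2,-0.3,-1.5,0,1],[2,-0.3,-1.5,0,1],[2,-0.3,-1.5,0,1],[2,-0.3,-1.5,0,1],[2,-0.3,-1.5,0,1],[2,-0.3,-1.4,0,1],[2,-0.3,-1.4,0,1],[2,-0.3,-1.2,0,1],[0,0,0,0,1]]'
python3 rs.py
```

```text
time: 25.95
ee_pos: [0.2277, 0.1818, 0.3082]
eef_rot: [0.072, 0.99, -0.056, 0.11]
ft_force: [0.0, 0.3, -1.6]
width: 0.0184
rack TCP [-0.3986  0.1925  0.3082] w 0.0184 F [ 0.   0.3 -1.6] q [-0.85 -0.5  -0.18  2.12  0.16  1.51  0.41] 
axes(rack) [[-0.973, 0.06, 0.221], [0.037, 0.994, -0.106], [-0.226, -0.095, -0.97]]
```

The tool has come back to 14° from vertical. Next I'll compute the tumbler and its neighbours more carefully.

Run:
```python
from look import *
from rs import *
C={}
for n in ['scene1','side1','wrist6']: C[n]={k:(v if v.ndim else float(v)) for k,v in np.load(f'pics/{n}.npz').items()}
s,d,w=C['scene1'],C['side1'],C['wrist6']
print('rim',plane(s,411.4,161.4,.12),plane(d,263.4,339.5,.12))
def ring(c,ctr,z,rad):
    return np.array([proj(c,[ctr[0]+rad*np.cos(t),ctr[1]+rad*np.sin(t),z]) for t in np.linspace(0,6.28,60)])
for ctr in [plane(s,411.4,161.4,.12),plane(d,263.4,339.5,.12)]:
    for nm,c in (('s',s),('d',d)):
        g=ring(c,ctr,.12,.043);print(nm,g.min(0).round(1),g.max(0).round(1))
print('observed s x 399..424.2 ; d x 242..285, y 318.2..360.5')
# foot: side foot lowest 430/4+270 ; syrup cap
print('syrup cap', tri((s,375+319/5,145+70/5),(d,190+92/4,270+65/4)))
print('pot', plane(d,322,343,.092), 'bowl',plane(d,381,247,.04))
```

```text
rim [0.58897893 0.33398361 0.12      ] [0.58066152 0.34810034 0.12      ]
s [398.7 155.2] [424.2 167.9]
d [240.4 311.5] [283.7 353.4]
s [398.9 153. ] [424.2 165.4]
d [241.4 318.7] [285.2 361.9]
observed s x 399..424.2 ; d x 242..285, y 318.2..360.5
syrup cap (array([0.69974137, 0.29777052, 0.18673028]), [np.float64(0.0008031908468247886), np.float64(0.0008031908468248959)])
pot [0.47046898 0.31367213 0.092     ] bowl [0.39753875 0.01244363 0.04      ]
```

```bash
cat > tip.py <<'E'
from rs import *
import sys
W=R.from_quat(s['eef_rot']).as_matrix(); D=W@np.array([.03,0,.9995]); tip=p+.171*D
print('tip',tip.round(4),'D',D.round(3),'w',round(s['width'],4),'F',s['ft_force'].round(1),'q',s['joint_positions'].round(2),'t',s['time'])
z=float(sys.argv[1]); h=D*[1,1,0]
T=np.r_[.582,.3465,z]+h*((z-.066)/D[2])   # axis passes through tumbler centre at mid height .066
T=np.r_[.582,.3465,0]+h*(.06/-D[2])*np.r_[1,1,0]+[0,0,z]
if z>.1: T=T
print('T',T.round(4),'shift cm',(W.T@(T-tip)*100).round(2))
E
python3 tip.py .16
```

```text
tip [0.2586 0.1609 0.1414] D [ 0.181 -0.123 -0.976] w 0.0184 F [ 0.   0.3 -1.6] q [-0.85 -0.5  -0.18  2.12  0.16  1.51  0.41] t 25.95
T [0.5931 0.339  0.16  ] shift cm [-30.39  22.52   2.95]
```

```bash
python3 -m jog '[[-1,0.8,-1,0,1],[-2,1.5,-0.5,0,1],[-3,2.2,0.3,0,1],[-3,2.2,0.3,0,1],[-3,2.2,0.3,0,1],[-3,2.2,0.3,0,1],[-3,2.2,0.3,0,1],[-2.5,2,0.3,0,1],[-1.5,1.5,0.2,0,1],[0,0,0,0,1]]'
python3 tip.py .16
```

```text
time: 26.95
ee_pos: [0.4783, 0.3212, 0.3355]
eef_rot: [0.072, 0.989, -0.058, 0.111]
ft_force: [-1.2, -0.8, -1.1]
width: 0.0184
tip [0.5096 0.2994 0.1688] D [ 0.183 -0.127 -0.975] w 0.0184 F [-1.2 -0.8 -1.1] q [-0.79  0.13 -0.02  1.54  0.25  1.43  0.58] t 26.95
T [0.5933 0.3387 0.16  ] shift cm [-7.36  5.25  2.12]
```

```bash
python3 -m jog '[[-0.8,0.6,0,0,1],[-1.5,1,0.2,0,1],[-1.5,1,0.3,0,1],[-1.5,1,0.3,0,1],[-1,0.8,0.3,0,1],[-0.5,0.4,0.2,0,1],[0,0,0,0,1],[0,0,0,0,1],[0,0,0,0,1],[0,0,0,0,1]]'
python3 tip.py .13
python3 - <<'E'
from look import *
s=snap('scene','scene7');d=snap('side','side7');snap('wrist','wrist7')
a=cv2.imread('pics/scene7.png')[110:210,360:460];b=cv2.imread('pics/side7.png')[230:400,180:350]
cv2.imwrite('pics/T7.png',np.hstack([cv2.resize(a,(400,400),interpolation=cv2.INTER_CUBIC),cv2.resize(b,(400,400),interpolation=cv2.INTER_CUBIC)]))
E
```

```text
time: 27.95
ee_pos: [0.5557, 0.357, 0.3343]
eef_rot: [0.072, 0.989, -0.059, 0.111]
ft_force: [0.1, 0.0, -2.0]
width: 0.0181
tip [0.5869 0.3351 0.1676] D [ 0.183 -0.129 -0.975] w 0.0181 F [ 0.1  0.  -2. ] q [-0.76  0.32  0.    1.32  0.25  1.45  0.64] t 27.95
T [0.5932 0.3386 0.13  ] shift cm [0.29 0.82 3.73]
```

View pics/T7.png

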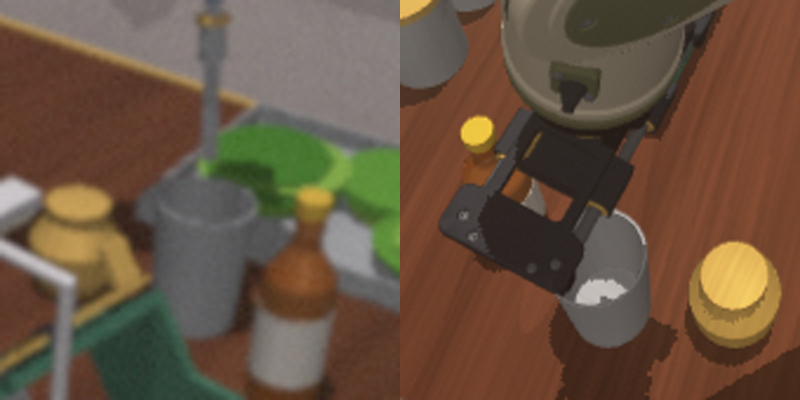

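The scene view shows the blade tip at about (412.5,149.5), above the tumbler mouth; the tumbler has not moved. I'll check that against the prediction.

Run:
```python
from look import *
c={k:(v if v.ndim else float(v)) for k,v in np.load('pics/scene7.npz').items()}
t=np.array([.5869,.3351,.1676]);D=np.array([.183,-.129,-.975])
print(proj(c,t),proj(c,t-.115*D), 'seen tip 412.5,149.5 collar 412.8,114.5')
w={k:(v if v.ndim else float(v)) for k,v in np.load('pics/wrist7.npz').items()}
print('wrist tip pred',proj(w,t),'rim c',proj(w,[.582,.3465,.12]))
```

```text
[412.72743527 148.76425773] [413.68251363 114.53053986] seen tip 412.5,149.5 collar 412.8,114.5
wrist tip pred [319.08265581 179.18406867] rim c [332.12374834 155.87753204]
```

View pics/wrist7.png

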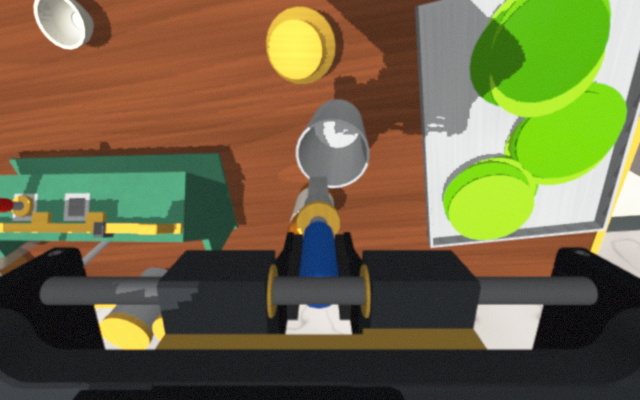

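The tip is where predicted (319,180) and the rim centre agrees within about 4 px. I'm centring it and lowering.

```bash
python3 -m jog '[[0,0.4,0,0,1],[0.1,0.4,0.5,0,1],[0.1,0.1,1,0,1],[0.1,0,1,0,1],[0,0,0.5,0,1],[0,0,0,0,1],[0,0,0,0,1],[0,0,0,0,1],[0,0,0,0,1],[0,0,0,0,1]]'
python3 tip.py .03
```

```text
time: 29.1
ee_pos: [0.5609, 0.3626, 0.3003]
eef_rot: [0.072, 0.989, -0.059, 0.111]
ft_force: [0.2, 0.1, -1.1]
width: 0.0181
tip [0.592  0.3405 0.1336] D [ 0.182 -0.129 -0.975] w 0.0181 F [ 0.2  0.1 -1.1] q [-0.76  0.34  0.    1.36  0.25  1.39  0.63] t 29.1
T [0.5932 0.3386 0.03  ] shift cm [ 2.22  0.87 10.08]
```

```bash
python3 -m jog '[[0.2,0.1,0.8,0,1],[0.3,0.1,1.2,0,1],[0.3,0.1,1.2,0,1],[0.3,0.1,1.2,0,1],[0.3,0.1,1.2,0,1],[0.3,0.1,1.2,0,1],[0.2,0.1,1,0,1],[0.1,0,0.6,0,1],[0,0,0,0,1],[0,0,0,0,1]]'
python3 tip.py .011
```

```text
time: 30.1
ee_pos: [0.5596, 0.3603, 0.2041]
eef_rot: [0.071, 0.99, -0.06, 0.11]
ft_force: [0.7, 0.5, -0.3]
width: 0.0184
tip [0.5904 0.3379 0.0374] D [ 0.18  -0.131 -0.975] w 0.0184 F [ 0.7  0.5 -0.3] q [-0.76  0.38 -0.    1.5   0.26  1.21  0.58] t 30.1
T [0.5931 0.3385 0.011 ] shift cm [0.34 0.37 2.61]
```

```bash
python3 -m jog '[[0.1,0.1,0.6,0,1],[0.1,0.1,0.6,0,1],[0.1,0.1,0.6,0,1],[0,0,0.3,0,1],[0,0,0,0,1],[0,0,0.2,0,1],[0,0,0.2,0,1],[0,0,0,0,1],[0,0,0,0,1],[0,0,0,0,1]]'
python3 tip.py .007
```

```text
time: 31.1
ee_pos: [0.5635, 0.3608, 0.1787]
eef_rot: [0.072, 0.989, -0.059, 0.111]
ft_force: [-0.6, 0.6, -2.6]
width: 0.0183
tip [0.5947 0.3388 0.012 ] D [ 0.182 -0.129 -0.975] w 0.0183 F [-0.6  0.6 -2.6] q [-0.76  0.41  0.    1.52  0.27  1.16  0.57] t 31.1
T [0.5932 0.3386 0.007 ] shift cm [0.25 0.   0.46]
```

```bash
python3 -m jog '[[0.05,0,0.2,0,1],[0.05,0,0.2,0,1],[0.05,0,0.2,0,1],[0,0,0,0,1],[0,0,0,0,1],[0,0,0,0,1],[0,0,0,0,1],[0,0,0,0,1],[0,0,0,0,1],[0,0,0,0,1]]'
python3 tip.py .007
```

```text
time: 32.1
ee_pos: [0.5643, 0.3613, 0.1748]
eef_rot: [0.072, 0.989, -0.057, 0.113]
ft_force: [-0.1, 0.2, 0.6]
width: 0.0184
tip [0.5962 0.3398 0.0082] D [ 0.186 -0.126 -0.974] w 0.0184 F [-0.1  0.2  0.6] q [-0.76  0.41  0.    1.53  0.27  1.15  0.56] t 32.1
T [0.5935 0.3388 0.007 ] shift cm [ 0.28 -0.13  0.07]
```

```bash
python3 -m jog '[[0,0,0,0,0.75],[0,0,0,0,0.7],[0,0,0,0,0.6],[0,0,0,0,0.5],[0,0,0,0,0.5],[0,0,0,0,0.5],[0,0,0,0,0.5],[0,0,-0.5,0,0.5],[0,0,-1,0,0.5],[0,0,-1.5,0,0.5]]'
python3 tip.py .007
python3 -m jog '[[0,0,-2,0,0.5],[0,0,-3,0,0.5],[0,0,-4,0,0.5],[0,0,-4,0,0.5],[0,0,-4,0,0.5],[0,0,-3,0,0.5],[3,-3,-1,0,0.5],[4,-3,-1,0,0.5],[4,-3,0,0,0.5],[3,-2,0,0,0.5]]'
python3 rs.py
python3 - <<'E'
from look import *
snap('scene','scene9');snap('side','side9')
a=cv2.imread('pics/scene9.png')[130:290,250:450];b=cv2.imread('pics/side9.png')[120:400,190:390]
cv2.imwrite('pics/T9.png',np.hstack([cv2.resize(a,(400,320),interpolation=cv2.INTER_CUBIC),cv2.resize(b,(400,560),interpolation=cv2.INTER_CUBIC)[:320]]) if 0 else np.hstack([np.vstack([cv2.resize(a,(400,320),interpolation=cv2.INTER_CUBIC),np.zeros((240,400,3),np.uint8)]),cv2.resize(b,(400,560),interpolation=cv2.INTER_CUBIC)]))
E
```

```text
time: 33.1
ee_pos: [0.5569, 0.3642, 0.2032]
eef_rot: [0.072, 0.989, -0.059, 0.111]
ft_force: [0.7, -0.1, -0.0]
width: 0.0437
tip [0.5882 0.3422 0.0366] D [ 0.183 -0.129 -0.975] w 0.0437 F [ 0.7 -0.1 -0. ] q [-0.77  0.38 -0.    1.5   0.26  1.21  0.57] t 33.1
T [0.5933 0.3386 0.007 ] shift cm [0.14 0.02 3.02]
time: 34.1
ee_pos: [0.3507, 0.3047, 0.4169]
eef_rot: [0.072, 0.989, -0.053, 0.115]
ft_force: [-0.2, 0.2, 1.1]
width: 0.0435
rack TCP [-0.2879  0.3266  0.4169] w 0.0435 F [-0.2  0.2  1.1] q [-0.89 -0.1  -0.09  1.61  0.24  1.61  0.45] 
axes(rack) [[-0.971, 0.06, 0.231], [0.037, 0.994, -0.099], [-0.236, -0.087, -0.968]]
```

The 12-picture limit is reached, so the final checks are numeric. They cover the blue and orange triangulation and whether the tumbler and bystanders have moved.

Run:
```python
from look import *
from rs import Q,o
s=r.camera('scene');d=r.camera('side')
def mk(c,lo,hi,box):
    h=cv2.cvtColor(c['pixels'],cv2.COLOR_RGB2HSV); h[...,0]=(h[...,0].astype(int)+20)%180; m=cv2.inRange(h,lo,hi); k=np.zeros_like(m); x0,x1,y0,y1=box; k[y0:y1,x0:x1]=m[y0:y1,x0:x1]
    n,l,st,ce=cv2.connectedComponentsWithStats(k); i=1+np.argmax(st[1:,4]); return ce[i],st[i]
B=((125,130,50),(150,255,255))
for nm,(lo,hi),bs,bd in [('blue',B,(380,450,80,180),(200,320,240,380)),('red',((10,160,60),(23,255,255)),(315,340,185,215),(312,340,160,185)),('orange',((24,170,90),(38,255,255)),(285,350,195,240),(300,345,110,140))]:
    a=mk(s,lo,hi,bs);b=mk(d,lo,hi,bd);x,e=tri((s,*a[0]),(d,*b[0]));print(nm,a[1],b[1],x.round(4),'rack',(Q@(x-np.r_[o,0])).round(4),np.round(e,4))
# displacement of bystanders by template match vs first pictures
for ref,c,L in [('scene1',s,dict(tumbler=(395,428,165,196),syrup=(420,448,155,205),pot=(365,395,155,180),jar=(288,330,285,320),tin=(205,242,300,342),katori=(198,240,260,292),paste=(295,320,193,214))),('side1',d,dict(tumbler=(240,290,315,378),pot=(300,345,330,380),syrup=(203,245,278,338),paste=(366,396,238,264),katori=(372,404,138,166),tin=(343,368,112,142),lamprack=(236,290,230,276)))]:
    p=np.load(f'pics/{ref}.npz')['pixels']
    for k,(x0,x1,y0,y1) in L.items():
        R_=cv2.matchTemplate(c['pixels'][y0-8:y1+8,x0-8:x1+8].copy(),p[y0:y1,x0:x1].copy(),cv2.TM_CCOEFF_NORMED);_,v,_,l=cv2.minMaxLoc(R_);print(ref,k,round(v,2),(l[0]-8,l[1]-8))
# bar fin in side: brass mask
a=mk(d,(38,120,90),(50,255,255),(262,300,200,245));print('brass side',a)
```

```text
blue [404 135   5  17  66] [273 336  10  11  82] [0.5442 0.3599 0.164 ] rack [-0.1006  0.4001  0.164 ] [0.0016 0.0016]
red [321 189  14  23 152] [317 165  18  15 115] [ 0.5732 -0.0844  0.1764] rack [-0.0291 -0.0394  0.1764] [0.0003 0.0003]
orange [308 217  13  10  81] [309 122  11   7  46] [ 0.6449 -0.2141  0.2157] rack [ 0.0547 -0.1616  0.2157] [0.0022 0.0022]
scene1 tumbler 0.98 (0, 0)
scene1 syrup 1.0 (0, 0)
scene1 pot 0.87 (0, 0)
scene1 jar 1.0 (0, 0)
scene1 tin 1.0 (0, 0)
scene1 katori 1.0 (0, 0)
scene1 paste 0.87 (0, 0)
side1 tumbler 0.83 (0, 0)
side1 pot 1.0 (0, 0)
side1 syrup 1.0 (0, 0)
side1 paste 0.87 (0, 0)
side1 katori 0.73 (0, 0)
side1 tin 0.75 (-1, -3)
side1 lamprack 0.77 (0, 0)
brass side (array([278.156, 226.44 ]), array([267, 208,  23,  36, 250], dtype=int32))
```

```bash
python3 -c "
from bench import r
print(r.close_job())"
```

```text
the job is handed in; nothing more can be done
None
```

The job is done and handed in at about 34 s of the 72 s allowed. The lever is over, the bar is aside, and the blue spreader stands blade down in the tumbler.

**What I did**
- I pushed the lever over to its stop. I then pinched the bar's fin and slid it about 40 mm. A further 12 mm push moved it no more, so it is at its stop.
- The rows could not command tilt, so I used the joint limits to tilt the gripper to about 37°. I drew the spreader 174 mm out along its axis with no bump felt.
- I brought the gripper back to about 14° from vertical and lowered the tip to the tumbler floor. I released only once the wrist force showed the floor carrying the weight.

**What the last checks showed**
- **Lever:** its orange grip triangulates to about 51° past vertical. It should be 50°.
- **Blue spreader:** its handle centre is at height 0.164 m, leaning about 18° against the tumbler rim.
- **Red spreader:** it has not moved from its holder.
- **Tumbler, bowls, pots, bottle, jar and tin:** all matched the early pictures with zero shift, except one reading. The side-view match for the tin was weak (score 0.75, shift of −1, −3 px), probably because the arm covered part of it in that view. The scene view showed the tin unmoved, with a score of 1.0.

**What I could not confirm**
- **No final look:** I had used all 12 picture views, so the end state was checked only by these measurements.
- **Tumbler rim:** the scene view put its centre about 15 mm from the side view, so I went by the side view. The wrist view agreed with that to about 4 px.

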